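# Close up the paint case

## Task

Close up the open paint case: first fold the upright white palette leaf right down flat over the tubes, and only then swing the red cover fully shut over it. Just push them with the fingertips; lift and carry nothing, do not shove the case out of its place, and leave the bottle, jar, tin and brush pot standing where they are. Finish with the hand clear of everything.

Things in the scene. Friction and masses are not known exactly. Their poses are not given: they have to be found in the camera images.
- case: Black open case, loose on the bench and heavy (about 2.4 kg): 260 mm along its own x (the direction of both hinges), 200 mm along its own y, walls 60 mm high and 5 mm thick. Origin at the centre of its underside, z up. It may stand turned up to 0.45 rad. The cover is hinged along the top of its +y wall, the palette leaf just inside its -y wall.
- cover (a joint): Angle of the red cover (white inside), rad: 0 = shut flat on the case, 1.57 = upright, up to 1.95 = leaning outwards (to the case's +y). The cover is a flat plate 260 x 200 x 8 mm without a handle. Its hinge is stiff: it stays where it is left and must be pushed all the way shut; 3 to 5 N near its free edge moves it.
- cover_hinge (a point): Middle of the cover's hinged edge, on its outer (red) face, which is the top face when it is shut; 68 mm above the bench when shut. The hinge axis runs along the case's x, 8 mm inward of this face at 60 mm above the bench, 100 mm to the case's +y of the case's origin.
- cover_edge (a point): Middle of the cover's free edge, on its outer (red) face, 200 mm from the hinge. When the cover is upright it is 260 mm above the bench.
- palette (a joint): Angle of the white palette leaf with paint dabs, rad: 0 = folded down flat inside the case, 1.57 = upright, up to 1.75 = leaning outwards (to the case's -y). The leaf is a flat plate 230 mm (along the case's x) x 130 x 5 mm. Its hinge is stiff: it stays where it is left and must be pushed all the way down; 1 to 3 N near its free edge moves it. While it stands up it blocks the cover.
- palette_hinge (a point): Middle of the leaf's hinged edge, on its dabbed face: the outer face (towards the case's -y) when upright, the top face when folded down. The hinge axis runs along the case's x, 5 mm behind this face, 44 mm above the bench and 88 mm to the case's -y of the case's origin.
- palette_edge (a point): Middle of the leaf's free edge, on its dabbed face, 130 mm from the hinge. 174 mm above the bench when upright; 49 mm when folded down, 11 mm below the rim of the case.
- bottle: Bystander: blue bottle with white cap and pale label, 60 mm across, 150 mm tall, origin at the centre of its underside.
- jar: Bystander: yellow jar with black cap, 60 mm across, 75 mm tall, origin at the centre of its underside.
- tin: Bystander: blue paint tin, 94 mm across, 104 mm tall, origin at the centre of its underside.
- brushes: Bystander: steel pot 74 mm across and 100 mm tall with brushes standing in it to about 195 mm, origin at the centre of its underside.

How it is judged:
By the outcome, as a careful person would: the job done as asked, in the order asked, and still so for the second after the job is handed in, with the robot touching nothing.
It also fails if it takes over 58 s, if anything falls off the work surface, if the arm or the gripper's body presses on something with over 40 N, if the wrist force passes 120 N, or if a joint passes its speed limit or range.

## Robot

A 7-joint arm with a two-finger parallel gripper is mounted at the origin on the work surface. World frame = base frame: x ahead of the robot, y to its left, z up, the work surface at z = 0. Lengths are in m, angles in degrees, forces in N, time in s.
With the tool pointing down it reaches from about 0.35 to 0.775 m from the base axis. Payload 3.1 kg.
Tool frame: the origin (TCP) lies on the centre line of the jaws, within the pads' length; the fingertips stand 17 mm ahead of it and the grasp point (between the pads) lies 2 mm behind it (robot.tip_reach is the distance from the TCP to the fingertips, in m); z points along the fingers, y is the line along which they close (so a half turn about z gives the same grasp; the last joint's range is limited). The gripper opens to 85 mm and grips with 20 to 120 N. Pads are 22 mm wide; open, the fingers measure 114 mm over their backs; the gripper's body (76 mm by 85 mm) begins 54 mm behind the grasp point. The pads swing forward as they close: fully open they stand 13 mm farther back than shut.
Start: joints at [-76.702, 17.813, 0.802, 86.603, -0.252, 75.585, -1.558], TCP at [0.149, 0.53, 0.248] pointing down, gripper open.
Joint ranges: [-154.91, 154.91], [-16.99, 109.72], [-72.82, 74.43], [7.12, 147.25], [-82.49, 262.49], [11.32, 116.49], [-174.64, 174.64]. Speed limits (degrees/s): [159.86, 159.86, 180, 180, 180, 180, 180].

## Interface

Orientations are given as [roll, pitch, yaw] about the fixed x, y, z axes, in that order (R = Rz(yaw) Ry(pitch) Rx(roll)).
In Python, from station import robot, fingers, vision, workorder, recognise gives the robot as it stands. Calls block until the motion is done:
- robot.move_to(position, orientation): joint-space move of the TCP to a pose.
- robot.line_to(position, orientation=None, velocity=0.15, f_stop=None): straight line of the TCP; orientation=None keeps the orientation; velocity is the mean speed in m/s. With f_stop (N) it stops when the force on the tool has changed by that much, and returns True; else False.
- robot.move_j(angles): joint-space move.
- fingers.gripper_to(opening, force=None): opening from 0.0 (shut) to 1.0 (fully open); force is the grip in N (None keeps the last); returns when the fingers have stopped.
- robot.pause(seconds).
- robot.inverse_kinematics(position, orientation): joint angles nearest the present ones, or None.
- vision.grab_frame(name): name is "scene" or "top"; returns the picture (384x512x3 uint8, red, green, blue); there is no depth.
- vision.calibration(name): a dict with "mtx" (3x3 intrinsics, pixels), "extrinsics" (4x4, takes a point from world to camera coordinates). Camera axes: x right, y up, looking along -z (the intrinsics and any distortion apply to the point x, -y, -z); pixel columns grow to the right and rows downward; lengths in m; the calibration is good to about 2 mm. A picture is of the moment at which its call begins. calibration takes no time and is no camera call.
A pose or a line that the arm cannot do raises robot.PlanningError and nothing moves.
- workorder.close_job(): hands the job in; it is judged then, once.
Trained networks look in the newest picture that a camera, given by its name, has taken for a name from the list of things; names that differ only in an ending like _2 or _b are one class to them, and where a whole thing is asked for, a point or a joint stands for the part that bears it (a point fixed in the world has none). Each returns a list of dicts, best first, with "p" (0 to 1); they miss things now and then, are a little off and sometimes report something else, mostly with a low value. They report only what shows in the picture. A call takes as long as a camera call.
- recognise(label, camera): "rect" ([centre column, centre row, width, height] in pixels, round what is visible of it).
Readings, each from a call of its own:
- robot.current_time_s(): time.
- robot.current_joint_positions(): joint angles.
- robot.current_dq(): joint speeds.
- robot.current_joint_torque(): joint torques, N m.
- robot.current_tool_pos(): TCP position.
- robot.current_eef_rot(): TCP orientation.
- robot.current_contact_force(): force on the tool from outside, world axes, zero at the start.
- robot.current_torque(): the same for the moment, N m.
- robot.current_finger_gap(): opening from 0.0 (shut) to 1.0 (fully open).
- robot.current_gripper_force(): force on a finger pad.
Only numpy, scipy, OpenCV 4.12 (cv2) and the standard library are available. Lean on these libraries where they do the work, as an engineer would, in place of code of your own. Each camera call takes 0.05 s, during which the arm holds its last target. There are 200 camera calls.

## Working session

There is one attempt and no reset: what is moved stays moved. The work goes in short steps, each a Python script; the robot and the scene stay as the last script left them, time stands still between calls to the robot, and variables do not carry over. Pictures are saved under pics/ and viewed, at most 10 in all, crops included, and the job is handed in when it is done.

```bash
ls; mkdir -p pics
python3 - <<'E'
from station import robot, vision, recognise
import cv2,numpy as np
ims=[]
for c in("scene","top"):
    im=vision.grab_frame(c); cv2.imwrite(f"pics/{c}0.png",cv2.resize(im[:,:,::-1],(768,576)))
    k=vision.calibration(c); print(c,k["mtx"].tolist(),np.round(k["extrinsics"],4).tolist(),[x for x in k if x not in("mtx","extrinsics")])
    for n in "case cover palette cover_hinge cover_edge palette_hinge palette_edge bottle jar tin brushes".split():
        r=recognise(n,c); print(n,[(np.round(d["rect"],1).tolist(),round(d["p"],2)) for d in r[:2]])
print(robot.current_time_s())
E
```

```text
pics
scene [[446.78515180461295, 0.0, 260.3597041342886], [0.0, 446.78515180461295, 182.43700721262883], [0.0, 0.0, 1.0]] [[-0.1599, 0.9871, 0.0025, 0.0224], [-0.6453, -0.1065, 0.7564, 0.3273], [0.747, 0.1193, 0.6541, -1.6764], [0.0, 0.0, 0.0, 1.0]] []
case [([196.4, 156.7, 108.9, 129.7], 0.78)]
cover [([228.6, 150.1, 38.9, 117.7], 0.86)]
palette [([163.1, 151.9, 44.4, 83.7], 0.72), ([229.6, 150.4, 38.4, 116.7], 0.43)]
cover_hinge [([229.4, 149.8, 42.3, 117.9], 0.56)]
cover_edge [([230.4, 148.4, 42.3, 118.0], 0.57), ([116.4, 156.4, 26.0, 46.4], 0.45)]
palette_hinge [([163.4, 152.4, 43.9, 82.5], 0.93), ([230.7, 151.2, 39.4, 112.1], 0.26)]
palette_edge [([161.2, 154.2, 41.5, 86.1], 0.59)]
bottle [([116.2, 154.8, 27.7, 51.0], 0.85)]
jar [([289.7, 209.6, 25.2, 35.0], 0.8)]
tin [([195.3, 224.5, 41.2, 55.6], 0.58)]
brushes [([125.6, 196.1, 50.6, 72.1], 0.73)]
top [[429.7009645188279, 0.0, 254.70414780361327], [0.0, 429.7009645188279, 195.17408107624684], [0.0, 0.0, 1.0]] [[-0.0075, -0.9997, 0.0229, 0.0572], [0.9917, -0.0045, 0.1288, -0.5958], [-0.1286, 0.0237, 0.9914, -1.0618], [0.0, 0.0, 0.0, 1.0]] []
case [([325.8, 204.3, 100.2, 129.3], 0.56)]
cover [([284.5, 199.2, 23.4, 132.9], 0.9)]
palette [([363.1, 215.7, 26.5, 98.7], 0.62)]
cover_hinge [([284.7, 202.1, 15.8, 125.6], 0.9)]
cover_edge [([285.1, 200.0, 19.3, 127.6], 0.86)]
palette_hinge [([362.8, 215.8, 22.3, 103.1], 0.7)]
palette_edge [([362.3, 216.6, 23.8, 98.3], 0.83)]
bottle [([419.4, 221.7, 43.5, 23.0], 0.97)]
jar [([216.2, 180.6, 23.3, 27.8], 0.56)]
tin [([302.1, 138.4, 40.6, 43.9], 0.76), ([215.8, 182.1, 25.2, 28.5], 0.7)]
brushes [([375.2, 137.5, 55.5, 51.2], 0.67)]
1.2
```

View pics/scene0.png

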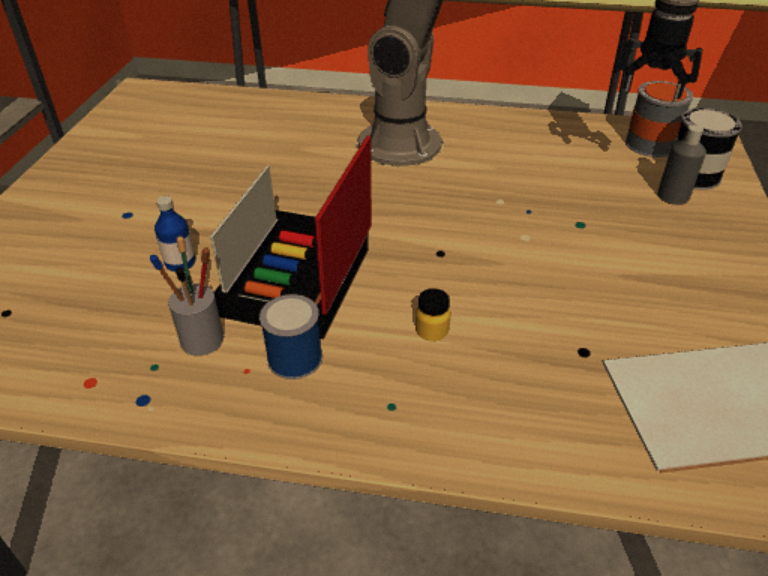

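View pics/top0.png

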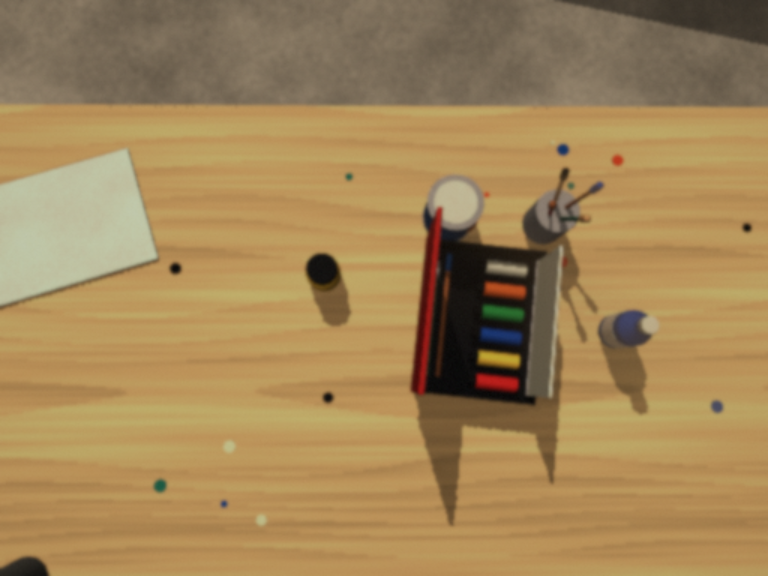

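The views show the case nearly square to the world, turned about -7°. The red cover is on its +y side, with its top edge at about (440,208)-(418,392) in the top view. The leaf is on its -y side at about (558,248)-(545,398). The tin and brush pot stand just beyond the far end of the case, and the bottle is to its right. I'll zoom in for corner pixels.

Run:
```python
from station import vision
import cv2
for c,(u,v,w,h) in dict(scene=(135,85,120,145),top=(265,130,120,145)).items():
    im=vision.grab_frame(c)[v:v+h,u:u+w,::-1]
    im=cv2.resize(im,None,fx=4,fy=4,interpolation=cv2.INTER_CUBIC)
    im=cv2.convertScaleAbs(im,alpha=1.4,beta=15)
    for i in range(0,w,20): cv2.putText(im,str(u+i),(i*4,10),0,.35,(0,255,0)); cv2.line(im,(i*4,0),(i*4,h*4),(0,255,0) ,1) if i%20==0 else 0
    for i in range(0,h,20): cv2.putText(im,str(v+i),(0,i*4+10),0,.35,(0,255,0)); cv2.line(im,(0,i*4),(w*4,i*4),(0,255,0),1)
    cv2.imwrite(f"pics/{c}1.png",im)
```

```text
(no output)
```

View pics/scene1.png

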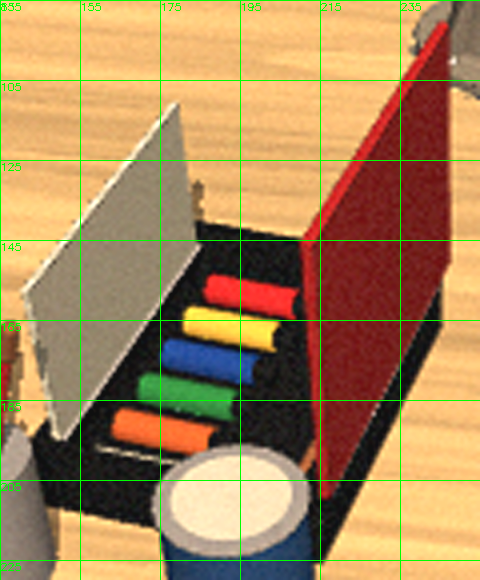

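View pics/top1.png

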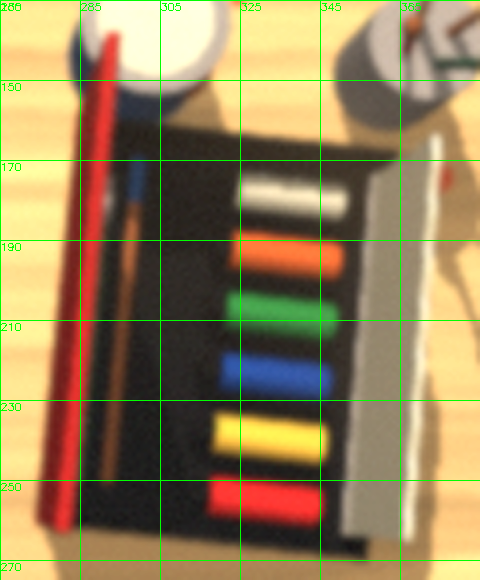

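The crops give clean corners for the cover, leaf and case. I'll fit the pose and both angles to them.

```bash
cat > h.py <<'E'
import numpy as np
from scipy.optimize import least_squares
from station import robot, fingers, vision, recognise
def cov(a,x,s,t=0): # s along plate, t depth under outer face
    return np.array([x,.1-s*np.cos(a)+(.008-t)*np.sin(a),.06+s*np.sin(a)+(.008-t)*np.cos(a)])
def pal(b,x,s,t=0):
    return np.array([x,-.088+s*np.cos(b)-(.005-t)*np.sin(b),.044+s*np.sin(b)+(.005-t)*np.cos(b)])
def world(P,p):
    c,s=np.cos(P[2]),np.sin(P[2]); return np.array([P[0]+c*p[0]-s*p[1],P[1]+s*p[0]+c*p[1],p[2]])
def proj(cam,w):
    k=vision.calibration(cam); q=k["extrinsics"]@np.append(w,1); q=np.array([q[0],-q[1],-q[2]])
    r=k["mtx"]@q; return r[:2]/r[2]
def ground(cam,uv,z):
    k=vision.calibration(cam); E=k["extrinsics"]; d=np.linalg.solve(k["mtx"],[*uv,1])*[1,-1,-1]
    o=-E[:3,:3].T@E[:3,3]; d=E[:3,:3].T@d; return o+d*(z-o[2])/d[2]
E
python3 - <<'E'
from h import *
C,Q,B='c','p','b'
obs=[("scene",C,-.13,.2,0,247.2,91.2),("scene",C,.13,.2,0,213,146.2),("scene",C,.13,0,0,215.5,209.2),("scene",C,-.13,0,0,247.2,150.5),
("scene",C,.13,.2,.008,210.5,145),
("scene",Q,.115,.13,.005,141,158),("scene",Q,-.115,.13,.005,179.5,110.5),("scene",Q,.115,0,.005,150,195),("scene",Q,-.115,0,.005,184.5,146.2),
("top",C,.13,.2,0,291.5,138.2),("top",C,.13,.2,.008,294.7,138.2),("top",C,-.13,.2,0,278.7,262.7),("top",C,-.13,.2,.008,283,262.5),("top",C,-.13,0,0,274.5,260.5),
("top",Q,.115,.13,0,374,164),("top",Q,-.115,.13,0,368,265),("top",Q,-.115,.13,.005,365.7,264.5),("top",Q,.115,0,.005,358,174.5),("top",Q,-.115,0,.005,350.5,263.7),
("scene",B,.13,.1,0,215.5,225.7),("scene",B,-.13,.1,0,245.7,166.2),("top",B,-.13,-.1,.06,356.5,269.5)]
def f(P):
    r=[]
    for cam,k,x,s,t,u,v in obs:
        p=np.array([x,s,t]) if k==B else (cov if k==C else pal)(P[3] if k==C else P[4],x,s,t)
        r+=list(proj(cam,world(P,p))-[u,v])
    return np.array(r)
s=least_squares(f,[.55,-.12,-.12,1.57,1.57],loss="soft_l1")
print(s.x); print(np.round(f(s.x).reshape(-1,2),1).tolist())
np.save("P.npy",s.x)
for n,h,r,rs in(("bottle",.075,[419.4,221.7],[116.2,154.8]),("jar",.04,[216.2,180.6],[289.7,209.6]),("tin",.052,[302.1,138.4],[195.3,224.5]),("brushes",.05,[375.2,137.5],[125.6,196.1])):
    print(n,ground("top",r,h).round(3),ground("scene",rs,h).round(3))
for x in(-.13,.13): print(world(s.x,cov(s.x[3],x,.2)),world(s.x,pal(s.x[4],x,.13)))
E
```

```text
[ 0.5466283  -0.11368566 -0.11712272  1.58779631  1.56399832]
[[0.4, -1.2], [0.1, -0.3], [1.6, 0.8], [0.4, -0.0], [-0.8, 0.2], [0.9, -0.6], [0.2, -0.7], [-0.0, 1.1], [-0.1, 0.6], [-0.1, -1.1], [0.5, -0.7], [-0.1, 0.2], [-0.4, 0.9], [-0.9, 0.3], [1.4, -0.6], [-0.1, 0.2], [-0.1, 0.4], [0.6, -1.0], [1.0, -0.4], [0.1, 0.1], [-0.3, -0.3], [0.9, 0.6]]
bottle [ 0.523 -0.353  0.075] [ 0.531 -0.353  0.075]
jar [0.634 0.152 0.04 ] [0.637 0.157 0.04 ]
tin [ 0.741 -0.069  0.052] [ 0.739 -0.065  0.052]
brushes [ 0.744 -0.26   0.05 ] [ 0.667 -0.275  0.05 ]
[0.43053644 0.01214099 0.25983511] [ 0.40675469 -0.18997955  0.17403099]
[ 0.68875517 -0.01824134  0.25983511] [ 0.66497342 -0.22036188  0.17403099]
```

```bash
cat >> h.py <<'E'
P=np.load("P.npy")
YAW=np.degrees(P[2])+90
def R(): return [180,0,YAW]
def tcp(p,dy,dz=0): # case-frame contact corner -> TCP; dy: case-y offset of tool axis from the corner
    return world(P,np.array(p)+[0,dy,robot.tip_reach+dz])
E
python3 - <<'E'
from h import *
fingers.gripper_to(0.0); print(robot.tip_reach, robot.current_eef_rot())
for yaw in(np.degrees(P[2])+90,np.degrees(P[2])-90):
    for p in (tcp(pal(1.57,-.03,.112),-.07,.25),tcp(pal(1.6,-.03,.112),-.07),tcp(pal(0,-.03,.112),-.011),tcp(cov(1.57,-.03,.18),.07),tcp(cov(1.57,-.03,.18),.07,.17),tcp(cov(0,-.03,.18),.011)):
        q=robot.inverse_kinematics(p,[180,0,yaw]); print(p.round(3), None if q is None else np.round(q,0))
print(robot.current_time_s())
E
```

```text
0.017 [1.79997184e+02 1.06160765e-03 1.64316754e+02]
[ 0.498 -0.272  0.423] [  1.  22.  42.  62. -15. 101.  31.]
[ 0.497 -0.275  0.173] [ -9.  30.  52.  92. -25.  71.  42.]
[ 0.518 -0.097  0.066] [-32.  37.  58. 105. -37.  59.  34.]
[0.538 0.066 0.257] [-41.  20.  44.  88. -14.  78.  -3.]
[0.538 0.066 0.427] [-40.  19.  47.  66. -14. 101.  -4.]
[ 0.509 -0.179  0.085] [-21.  34.  55. 102. -32.  60.  39.]
[ 0.498 -0.272  0.423] [  -9.   27.   64.   62.  -25.  104. -141.]
[ 0.497 -0.275  0.173] [ -15.   35.   65.   92.  -33.   74. -132.]
[ 0.518 -0.097  0.066] [ -35.   40.   64.  105.  -42.   62. -142.]
[0.538 0.066 0.257] [-27.  17.  24.  88.  -7.  77. 171.]
[0.538 0.066 0.427] [-29.  17.  29.  65.  -8. 100. 171.]
[ 0.509 -0.179  0.085] [ 43.  29. -35. 100.  19.  57. 174.]
2.0667
```

Run:
```python
from h import *
p=robot.current_tool_pos(); robot.line_to([p[0],p[1],.42],velocity=.25)
q=np.array(robot.current_joint_positions()); q[0]=28; robot.move_j(q)
print(robot.current_tool_pos(),robot.current_eef_rot())
for p in (tcp(pal(1.57,-.03,.112),-.07,.25),tcp(pal(1.6,-.03,.112),-.07),tcp(pal(0,-.03,.112),-.011)):
    print(np.round(robot.inverse_kinematics(p,R())))
robot.move_to(tcp(pal(1.57,-.03,.112),-.06,.22),R())
robot.line_to(tcp(pal(1.57,-.03,.112),-.06),velocity=.2)
print(robot.current_time_s(),robot.current_contact_force())
```

```text
[ 0.47328568 -0.27956864  0.41874746] [-1.79879771e+02 -3.17258098e-02  5.94258119e+01]
[ 29.  19.  -3.  60.   1. 100.  20.]
[29. 23. -3. 90.  1. 67. 20.]
[ 15.  26.  -8. 103.   5.  51.  -2.]
7.6333 [-0.32312555  0.20047319  1.16536904]
```

```bash
cat > push.py <<'E'
from h import *
def push(f,s,dy,angles,x=-.03,v=.1,lim=25):
    f0=np.array(robot.current_contact_force())
    for a in angles:
        hit=robot.line_to(tcp(f(np.radians(a),x,s),dy),velocity=v,f_stop=lim)
        F=np.array(robot.current_contact_force())-f0
        print(a,F.round(1),round(robot.current_time_s(),1),hit)
        if hit: return
E
python3 - <<'E'
from push import *
push(pal,.112,-.011,[92,80,68,56,44,32,20,8])
im=vision.grab_frame("scene"); import cv2; cv2.imwrite("pics/s2.png",cv2.resize(im[85:245,95:295,::-1],(600,480)))
E
```

```text
92 [-0.4 -0.9 -0.8] 8.2 False
80 [-0.2 -0.2 -0.3] 8.6 False
68 [ 0.2 -0.5 -0.4] 9.0 False
56 [ 0.8 -0.4 -1.6] 9.4 False
44 [ 0.5 -0.4 -0.7] 9.8 False
32 [ 0.4 -0.1 -0.7] 10.2 False
20 [-0.3 -1.  -2.5] 10.5 False
8 [-0.2 -0.1 -1.9] 10.9 False
```

View pics/s2.png

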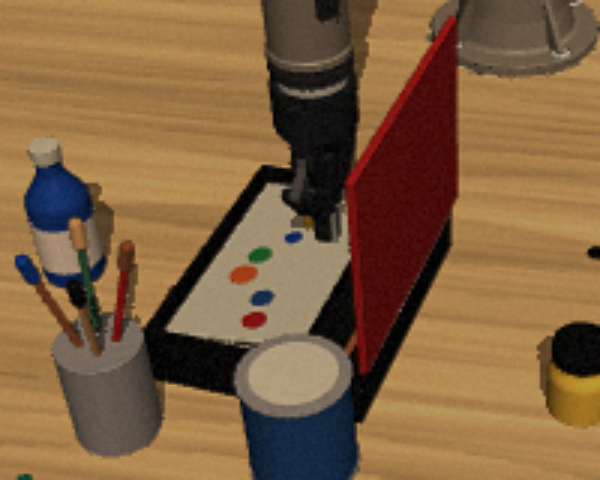

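The leaf (white with dabs, around pixels (260,260)) lies nearly flat, and the case and bystanders haven't moved. Next I'll press it fully down with a force stop, retreat up, and start on the cover.

Run:
```python
from push import *
t=tcp(pal(0,-.03,.112),-.011); 
hit=robot.line_to([t[0],t[1],t[2]-.012],velocity=.03,f_stop=12)
print(hit,robot.current_tool_pos()-t,robot.current_contact_force())
robot.line_to([t[0],t[1],.40],velocity=.25)
robot.line_to(tcp(cov(1.57,-.03,.18),.06,.155),R(),velocity=.25)
print(robot.current_time_s(),robot.current_tool_pos())
import cv2
for c in("scene","top"):
    print(c,[(n,[(np.round(d["rect"],1).tolist(),round(d["p"],2)) for d in recognise(n,c)[:1]]) for n in("bottle","jar","tin","brushes")] if vision.grab_frame(c) is not None else 0)
im=vision.grab_frame("scene"); cv2.imwrite("pics/s3.png",cv2.resize(im[85:245,95:295,::-1],(600,480)))
```

```text
True [ 3.57259236e-04 -7.59171237e-04  5.82434593e-05] [-2.44004053 -1.12523224  6.81775577]
13.8333 [0.53642087 0.05458352 0.41144823]
scene [('bottle', [([229.2, 151.1, 42.0, 117.9], 0.43)]), ('jar', [([289.6, 209.0, 27.0, 36.8], 0.84)]), ('tin', [([196.4, 225.5, 42.3, 54.8], 0.89)]), ('brushes', [([126.4, 196.9, 46.5, 72.6], 0.92)])]
top [('bottle', [([420.4, 221.8, 43.5, 23.7], 0.68)]), ('jar', [([213.8, 181.8, 23.3, 32.8], 0.65)]), ('tin', []), ('brushes', [([376.6, 139.8, 54.3, 51.9], 0.87)])]
```

View pics/s3.png

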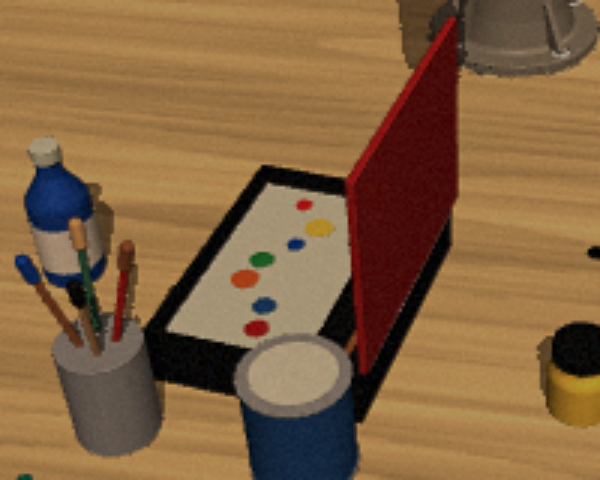

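The leaf is flat: contact came exactly at its 49 mm folded height, and nothing else has moved. Now I'll push the cover.

Run:
```python
from push import *
robot.line_to(tcp(cov(np.radians(91),-.03,.18),.06),velocity=.2)
push(cov,.18,.011,[93,84,75,66,57,48,39,30,21,12,5],v=.12)
t=tcp(cov(0,-.03,.18),.011)
hit=robot.line_to([t[0],t[1],t[2]-.012],velocity=.03,f_stop=14)
print(hit,robot.current_tool_pos()-t,robot.current_contact_force())
robot.line_to([t[0],t[1],.35],velocity=.25)
import cv2
a=vision.grab_frame("scene")[85:245,95:295,::-1]
q=np.array(robot.current_joint_positions()); q[0]=-50; robot.move_j(q)
b=vision.grab_frame("top")[110:270,240:440,::-1];a=vision.grab_frame("scene")[85:245,95:295,::-1]
cv2.imwrite("pics/s4.png",np.hstack([cv2.resize(i,(400,320)) for i in(a,b)]))
print(robot.current_time_s(),robot.current_tool_pos())
```

```text
93 [-0.1  1.  -0.3] 15.8 False
84 [ 1.1  1.2 -0.3] 16.2 False
75 [-0.8  1.3 -0.5] 16.6 False
66 [-0.   1.3 -0.2] 17.0 False
57 [-0.4  1.1  0.4] 17.4 False
48 [ 0.2  1.4 -0.1] 17.7 False
39 [-0.   0.7  0.4] 18.1 False
30 [0.1 0.3 0. ] 18.5 False
21 [ 0.4  0.7 -0.6] 18.9 False
12 [-0.3  1.2 -0.5] 19.3 False
5 [-1.   0.8 -0.6] 19.6 False
True [0.00068114 0.00036093 0.00061579] [-0.93267423  0.66199011  5.81117029]
23.8083 [0.33237361 0.42358354 0.34804006]
```

View pics/s4.png

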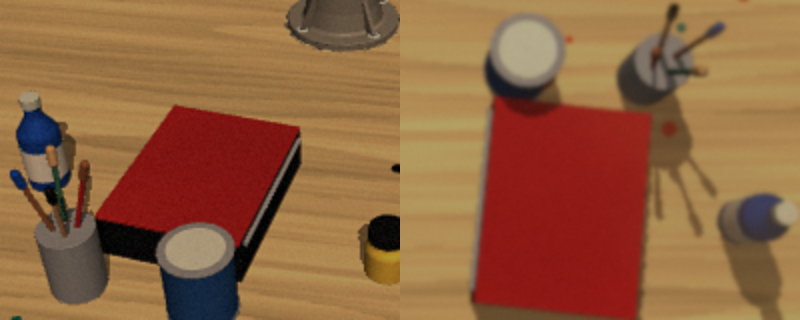

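The cover lies flat and shut (the red face fills the case outline in both views). It stopped within 0.6 mm of its shut height, the case and bystanders haven't moved, and the hand is clear.

```bash
python3 -c "
from station import workorder
print(workorder.close_job())"
```

```text
the job is handed in; nothing more can be done
None
```

The palette leaf was folded flat first, then the red cover was pushed fully shut over it. The case and bystanders look unmoved in the camera views, the hand is clear, and the job was handed in at about 24 s.

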